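# Change over the water filter

## Robot

A 7-joint arm with a two-finger parallel gripper is mounted at the origin on a cart in front of the work surface, level with it; the furniture and walls round the work are solid. World frame = base frame: x ahead of the robot, y to its left, z up, the work surface at z = 0. Lengths are in mm, angles in rad, forces in N, time in s.
With the tool pointing down it reaches from about 350 to 900 mm from the base axis. Payload 19.9 kg.
Tool frame: the origin (TCP) lies between the finger pads; the fingertips stand 22 mm ahead of it and the grasp point (between the pads) lies 3 mm ahead of it (bot.tips_ahead is the distance from the TCP to the fingertips, in mm); y points along the fingers, z is the direction in which the jaws open and shut, and the axes are right-handed (so a half turn about y gives the same grasp; the last joint's range is limited). The gripper opens to 85 mm and grips with 20 to 120 N. Pads are 22 mm wide; open, the fingers measure 114 mm over their backs; the gripper's body (76 mm by 85 mm) begins 54 mm behind the grasp point. The pads swing forward as they close: fully open they stand 13 mm farther back than shut.
Start: joints at [-1.204, 0.417, -0.01, 1.614, 0.005, 1.111, -0.053], TCP at [248.43, 573.486, 253.26] pointing down, gripper open.
Joint ranges: [-2.81, 2.81], [-0.39, 2.02], [-1.27, 1.25], [0.06, 2.57], [-1.19, 4.33], [0.19, 2], [-2.82, 2.82]. Speed limits (rad/s): [1.89, 1.89, 2.39, 2.39, 3.01, 3.01, 3.01].

## Interface

Orientations are given as a unit quaternion [x, y, z, w].
In Python, from workcell import bot, vision, job gives the robot as it stands.
- The arm moves only by the shell command python3 -m creep 'ROWS' [OPENING] [FORCE]. ROWS is JSON, a list of rows, each an object of numbers: "dx", "dy", "dz": the shift along the tool's x, y, z in mm; "roll": the turn about the tool's y in rad. A call has 1 to 12 rows; each row is the pose to reach, as a shift and turn from the pose measured when the call began, along the tool's axes at that moment; what a row does not reach only later rows make up. A row lasts 1/12 s, in which the tool goes at most 41.7 mm and 7.16 degrees, less where a joint would pass 70% of its speed; a pose out of reach is approached as far as the arm can. A call with a gripper value outside its range is refused whole. OPENING is the closure, from 0 (fully open) to 1 (shut), set as the call begins (- or left out, the last holds). The fingers move at their own pace and stop on an object; FORCE is the grip in N (left out, the last holds). Time passes only in rows, so rows that repeat a pose let the fingers close. It gives the time, the measured TCP pose, the force and the opening at its end, in the units of the state.
- bot.read_state(): the state, without advancing time (a new reading comes with each control period).
- vision.snapshot(name): name is "scene" or "top" or "wrist"; returns a dict with "pixels" (480x640x3 uint8, red, green, blue), "z_map" (480x640 float32, mm along the optical axis (not along the pixel's ray), 0 where there is no reading), "fx", "fy", "cx", "cy" (pixels), "distortion" ([k1, k2, p1, p2, k3] as OpenCV has them; the pictures are not rectified), "eye" and "attitude" of the camera in the world. Camera axes: x right, y up, looking along -z (the intrinsics and any distortion apply to the point x, -y, -z); pixel columns grow to the right and rows downward; lengths in mm; the calibration is good to about 2 mm. A picture is of the moment at which its call begins.
- job.job_done(): hands the job in, once; it reports no verdict.
The state is a dict: "clock": time; "qpos": joint angles; "joint_velocities": joint speeds; "tau": joint torques, N m; "ee_pos": TCP position; "ee_rot": TCP orientation; "ft_force": force on the tool from outside, world axes, zero at the start; "moment": the same for the moment, N m; "opening": finger opening in mm.
Only numpy, scipy, OpenCV 4.12 (cv2) and the standard library are available. Lean on these libraries where they do the work, as an engineer would, in place of code of your own. Each camera call takes 0.05 s, during which the arm holds its last target.

## Task

Change the water station over to its fresh filter without interrupting the water: the filter whose lever lies along its pipe is in service and spent, so first push the other filter's lever round to fully open (along its pipe, to the stop), and only then push the spent filter's lever fully shut (across its pipe, to the stop). Then relieve the spent filter's pressure: press the vent button on its top right down for a moment and let it come up. Only push, lightly and with the fingertips, and do not grip or lift anything; keep the bypass (the branch without a filter) shut, leave the fresh filter's vent alone and the things round the station where they stand.

Things in the scene. Friction and masses are not known exactly. Their poses are not given: they have to be found in the camera images.
- station: bench water-filter station, fixed: a low white chassis 270 x 480 x 24 mm with a supply pipe along its front, an outlet pipe along its rear (18 mm pipes, axes 120 mm above the desk) and three branches joining them; origin at the underside near its middle; x from front to rear, y along the pipes (to the robot's left), z up
- branch_used: branch now in service: lever valve, then a grey-headed filter with a clear bowl (head 61 mm across, its top 20 mm below the lever's middle); at the start its lever lies along the pipe (open); fixed; origin on the valve's stem axis, 138 mm below the lever's mid-height; x along the branch away from the robot's side, z up. The three branches stand side by side 135 mm apart in any order
- used_valve (a joint): quarter-turn lever valve of the spent filter's branch; angle in rad about the upright stem: 0 = shut (black lever straight across its pipe, pointing along the station's +y), 1.571 = fully open (lever along its pipe, pointing along the station's -x, towards the robot's side). It opens counterclockwise seen from above, has a stop at each end, stays where it is left, and needs about 3 N at the lever's end to move
- used_hub (a point): point on the stem axis of that valve, at mid-height of its lever (about 162 mm above the desk); does not move with the lever; its axes are those of the station
- used_lever_end (a point): end face of that lever, on its centre line at mid-height, 87 mm from the stem axis; moves with the lever. The lever is a level bar 12 mm wide and 12 mm high, with a black grip from 25 to 87 mm from the stem axis; there is free space under and above the grip apart from the 18 mm supply pipe (its top 33 mm below the lever's middle; the joint on it 29 mm below)
- used_vent (a joint): vent button on top of the spent filter: 0 = up, 0.004 m = right down; spring return, about 2 N to start and 5 N right down
- used_vent_top (a point): centre of the top face of that button (17 mm diameter, stands 8 mm above its collar when up); 85 mm along the station's +x from the valve's stem axis and 8 mm below the lever's mid-height when up
- branch_fresh: standby branch with the fresh filter, built just like the one in service; at the start its lever stands across the pipe (shut); fixed; origin on the valve's stem axis, 138 mm below the lever's mid-height; x along the branch away from the robot's side, z up. The three branches stand side by side 135 mm apart in any order
- fresh_valve (a joint): quarter-turn lever valve of the fresh filter's branch; angle in rad about the upright stem: 0 = shut (black lever straight across its pipe, pointing along the station's +y), 1.571 = fully open (lever along its pipe, pointing along the station's -x, towards the robot's side). It opens counterclockwise seen from above, has a stop at each end, stays where it is left, and needs about 3 N at the lever's end to move
- fresh_hub (a point): point on the stem axis of that valve, at mid-height of its lever (about 162 mm above the desk); does not move with the lever; its axes are those of the station
- fresh_lever_end (a point): end face of that lever, on its centre line at mid-height, 87 mm from the stem axis; moves with the lever. The lever is a level bar 12 mm wide and 12 mm high, with a black grip from 25 to 87 mm from the stem axis; there is free space under and above the grip apart from the 18 mm supply pipe (its top 33 mm below the lever's middle; the joint on it 29 mm below)
- fresh_vent (a joint): vent button on top of the fresh filter: 0 = up, 0.004 m = right down; spring return, about 2 N to start and 5 N right down
- fresh_vent_top (a point): centre of the top face of that button (17 mm diameter, stands 8 mm above its collar when up); 85 mm along the station's +x from the valve's stem axis and 8 mm below the lever's mid-height when up
- branch_bypass: bypass branch: lever valve and a plain pipe with no filter; its lever stands across the pipe (shut) and stays so; fixed; origin on the valve's stem axis, 138 mm below the lever's mid-height; x along the branch away from the robot's side, z up. The three branches stand side by side 135 mm apart in any order
- bypass_valve (a joint): quarter-turn lever valve of the bypass; angle in rad about the upright stem: 0 = shut (black lever straight across its pipe, pointing along the station's +y), 1.571 = fully open (lever along its pipe, pointing along the station's -x, towards the robot's side). It opens counterclockwise seen from above, has a stop at each end, stays where it is left, and needs about 3 N at the lever's end to move
- bypass_hub (a point): point on the stem axis of that valve, at mid-height of its lever (about 162 mm above the desk); does not move with the lever; its axes are those of the station
- bypass_lever_end (a point): end face of that lever, on its centre line at mid-height, 87 mm from the stem axis; moves with the lever. The lever is a level bar 12 mm wide and 12 mm high, with a black grip from 25 to 87 mm from the stem axis; there is free space under and above the grip apart from the 18 mm supply pipe (its top 33 mm below the lever's middle; the joint on it 29 mm below)
- beaker: loose white plastic beaker, 66 mm across, 73 mm high, origin at the centre of its underside; stands to the right of the station; not part of the job
- blood_rack: loose low rack of card tubes, 150 x 90 x 55 mm, origin at the centre of its underside; left of the station; not part of the job
- spray: loose white spray bottle, 37 mm across, 118 mm high, upright, origin at the centre of its underside; behind the left of the station; not part of the job
- marker: loose black marker pen, 132 x 13 x 14 mm, lying along the front of the station, origin at its underside's centre; not part of the job

How it is judged:
By the outcome, as a careful person would: the job done as asked, in the order asked, and still so for the second after the job is handed in, with the robot touching nothing.
It also fails if it takes over 56 s, if anything falls off the work surface, if the arm or the gripper's body presses on something with over 40 N, if the wrist force passes 120 N, or if a joint passes its speed limit or range.

## Working session

There is one attempt and no reset: what is moved stays moved. The work goes in short steps, Python scripts to look and compute and a shell command to move; the robot and the scene stay as the last step left them, time stands still between calls to the robot, and variables do not carry over. Pictures are saved under pics/ and viewed, and the job is handed in when it is done.

```bash
ls; mkdir -p pics; cat > h.py <<'E'
from workcell import bot, vision, job
import numpy as np, cv2
from scipy.spatial.transform import Rotation as R
def snap(n,f):
    s=vision.snapshot(n); cv2.imwrite('pics/'+f,cv2.cvtColor(s['pixels'],cv2.COLOR_RGB2BGR)); np.savez('pics/'+f+'.npz',**s); return s
def Rm(a):
    a=np.array(a,float); return a if a.shape==(3,3) else R.from_quat(a).as_matrix()
def cloud(s):
    v,u=np.mgrid[0:480,0:640]
    K=np.array([[s['fx'],0,s['cx']],[0,s['fy'],s['cy']],[0,0,1.]])
    p=cv2.undistortPoints(np.stack([u.ravel(),v.ravel()],1).astype(np.float64)[:,None],K,np.array(s['distortion'],float))[:,0]
    z=s['z_map'].ravel().astype(float)
    P=np.stack([p[:,0]*z,-p[:,1]*z,-z],1)
    W=P@Rm(s['attitude']).T+np.array(s['eye'],float)
    W[z==0]=np.nan
    return W.reshape(480,640,3)
E
python3 - <<'E'
from h import *
for n in ['scene','top']:
    s=snap(n,n+'0.png'); print(n,s['eye'],s['attitude'],s['distortion'],s['fx'])
st=bot.read_state(); print(st); print(Rm(st['ee_rot']))
E
```

```text
pics
scene [ 119.13020925 -653.29485913  581.39861606] [ 0.47875909 -0.1275407  -0.24079459  0.83459036] [-0.09256465  0.          0.          0.          0.        ] 462.0959969155263
top [ 301.88334595   44.26645142 1616.54173223] [ 0.05275898 -0.05959219 -0.69439834  0.71517564] [-0.16605286  0.          0.          0.          0.        ] 556.8568462366542
{'clock': 0.1, 'qpos': array([-1.20349004,  0.417904  , -0.01030334,  1.61410802,  0.00468281,
        1.11066932, -0.05301598]), 'joint_velocities': array([ 1.19755537e-04, -2.11896807e-03, -8.94913775e-05, -2.12867757e-03,
       -8.26393278e-05, -2.87286278e-04, -1.40580114e-03]), 'tau': array([ 9.28946793e-04, -8.65836596e+01,  6.79873154e-01, -4.35640097e+01,
        1.91753724e-02,  5.04622221e-03,  1.48865165e-04]), 'ee_pos': array([248.33778462, 573.24168936, 252.73172193]), 'ee_rot': array([ 0.692758  , -0.14358834,  0.14348322, -0.6920125 ]), 'ft_force': array([-0.28621381,  0.45043964,  1.0064516 ]), 'moment': array([-0.0095675 , -0.01214879,  0.00632746]), 'opening': 85.29495930216073}
[[ 9.17589909e-01 -3.59572028e-04  3.97528148e-01]
 [-3.97528305e-01 -1.00216925e-03  9.17589365e-01]
 [ 6.84510171e-05 -9.99999433e-01 -1.06252045e-03]]
```

View pics/scene0.png

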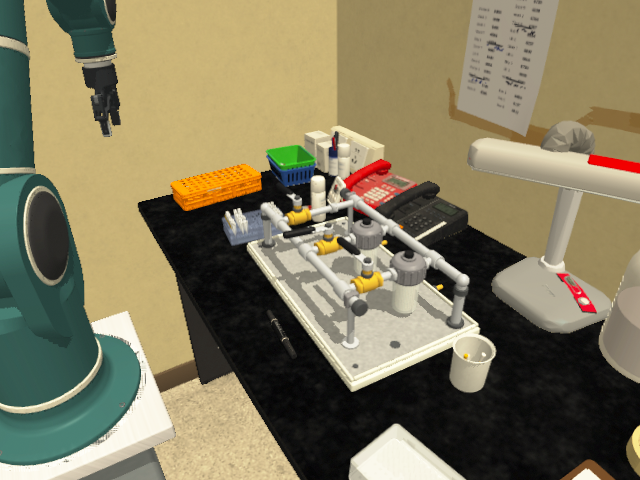

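View pics/top0.png

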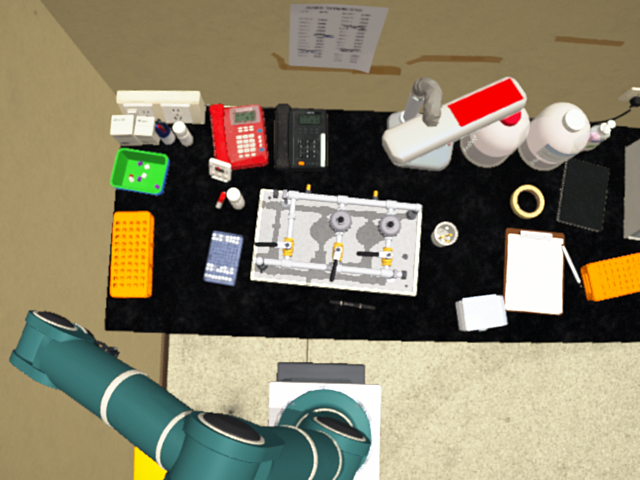

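Top view: the bypass is the left branch (valve ~(288,245)). The spent branch is in the middle, with its lever down along the pipe ((338,250) to (333,280)). The fresh branch is on the right, with its lever across ((388,255) to (358,254)).

```bash
python3 - <<'E'
from h import *
s=dict(np.load('pics/top0.png.npz')); W=cloud(s); px=s['pixels'].astype(int)
im=cv2.imread('pics/top0.png')[180:310,240:430]; cv2.imwrite('pics/topz.png',cv2.resize(im,None,fx=4,fy=4,interpolation=cv2.INTER_CUBIC))
m=(W[...,2]>145)&(W[...,2]<185)&(W[...,0]>300)&(W[...,0]<800)
m[:180]=0;m[310:]=0;m[:,:245]=0;m[:,425:]=0
blk=m&(px.max(2)<70)
yel=m&(px[...,0]>150)&(px[...,2]<90)
for nm,k in (('blk',blk),('yel',yel),('all',m)):
    n,l,st,c=cv2.connectedComponentsWithStats(k.astype(np.uint8))
    for i in range(1,n):
        if st[i,4]<12: continue
        p=W[l==i]; print(nm,st[i],c[i].round(1),p.mean(0).round(1),p.min(0).round(1),p.max(0).round(1))
E
```

```text
blk [338 217   5   5  19] [340.2 219.2] [599.2 -23.3 152.8] [592.8 -28.3 148. ] [605.4 -17.6 159.8]
blk [388 222   5   5  19] [389.8 224. ] [ 590.3 -157.2  152.3] [ 584.2 -163.   146.6] [ 595.8 -152.2  156.1]
blk [255 243  22   4  68] [265.9 244.1] [523.2 171.6 167.6] [519.1 144.8 158.3] [528.  200.3 173.9]
blk [357 252  21   4  70] [367.  253.6] [506.  -95.3 167.8] [ 501.5 -122.5  159.4] [510.8 -69.  177.1]
blk [330 260   7  21  64] [333.  270.7] [458.1  -7.  167.4] [433.4 -14.3 161. ] [486.8   0.5 171.3]
all [336 215  11   9  53] [340.9 219. ] [600.1 -25.4 150.6] [589.  -39.1 145.1] [612.2 -12.4 159.8]
all [386 220  11  11  57] [390.8 224.6] [ 589.1 -160.2  149.8] [ 575.2 -174.9  145. ] [ 602.1 -147.8  157. ]
all [255 242  37   7 199] [273.7 244.3] [523.7 151.1 164.8] [514.5 106.2 146.7] [532.2 200.8 173.9]
all [329 247  13  35 189] [335.1 262.9] [479.4 -12.  164.9] [430.7 -27.9 145.2] [522.9   2.8 173. ]
all [357 251  36   8 191] [375.8 254.1] [ 505.8 -119.   164.5] [ 497.2 -163.3  147.5] [516.2 -69.  177.1]
```

View pics/topz.png

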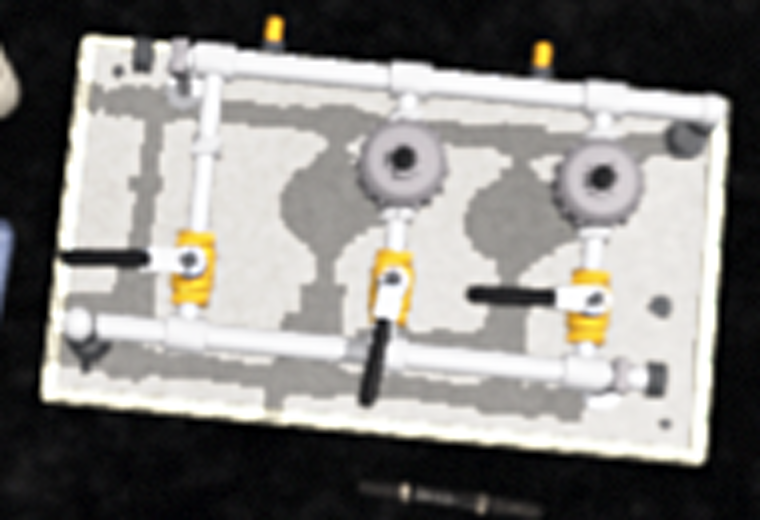

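```bash
cat >> h.py <<'E'
def ray(s,u,v,z):
    K=np.array([[s['fx'],0,s['cx']],[0,s['fy'],s['cy']],[0,0,1.]])
    p=cv2.undistortPoints(np.array([[[u,v]]],float),K,np.array(s['distortion'],float))[0,0]
    d=Rm(s['attitude'])@np.array([p[0],-p[1],-1]); e=np.array(s['eye'],float)
    return e+d*(z-e[2])/d[2]
E
python3 - <<'E'
from h import *
s=dict(np.load('pics/top0.png.npz'))
Z=lambda a,b:(240+(a+.5)/4-.5,180+(b+.5)/4-.5)
for nm,a,b,z in [('bh',190,261,170),('be',62,257,168),('uh',392,278,170),('ue',368,404,168),('fh',597,298,170),('fe',470,293,168),('uv',403,158,154),('fv',601,178,154),
 ('pl',190,330,129),('pm',390,350,129),('pr',590,370,129),('cFL',42,401,24),('cFR',707,463,24),('cRL',84,38,24),('cRR',728,101,24)]:
    print(nm,ray(s,*Z(a,b),z).round(1))
E
```

```text
bh [522.5 115.3 170. ]
be [522.9 199.9 168. ]
uh [515.2 -17.6 170. ]
ue [432.  -4. 168.]
fh [ 506. -153.  170.]
fe [507.1 -69.3 168. ]
uv [599.  -23.8 154. ]
fv [ 589.6 -157.2  154. ]
pl [481.8 115.6 129. ]
pm [472.3 -19.2 129. ]
pr [ 462.7 -154.3  129. ]
cFL [439.9 225.   24. ]
cFR [ 409. -254.   24.]
cRL [708.4 207.   24. ]
cRR [ 676.2 -269.3   24. ]
```

```bash
python3 -m creep '[{"dx":20,"dz":-18},{"dx":42,"dz":-38,"roll":-0.04},{"dx":65,"dz":-59,"roll":-0.08},{"dx":88,"dz":-80,"roll":-0.12},{"dx":112,"dz":-102,"roll":-0.16},{"dx":136,"dz":-124,"roll":-0.2},{"dx":160,"dz":-146,"roll":-0.24},{"dx":184,"dz":-168,"roll":-0.28},{"dx":208,"dz":-190,"roll":-0.32},{"dx":232,"dz":-212,"roll":-0.36},{"dx":250,"dz":-228,"roll":-0.4},{"dx":264,"dz":-240,"roll":-0.41}]' 1 20
python3 - <<'E'
from h import *
st=bot.read_state(); print(st['ee_pos'],Rm(st['ee_rot']).round(3),st['qpos'],bot.tips_ahead)
E
```

```text
[248.33778462 573.24168936 252.73172193] [[ 0.918 -0.     0.398]
 [-0.398 -0.001  0.918]
 [ 0.    -1.    -0.001]] [-1.20349004  0.417904   -0.01030334  1.61410802  0.00468281  1.11066932
 -0.05301598] 22.0schema error: expected keys dx, dy, dz, roll
```

All keys are needed in each row.

```bash
python3 -m creep '[{"dx":20,"dy":0,"dz":-18,"roll":0},{"dx":42,"dy":0,"dz":-38,"roll":-0.04},{"dx":65,"dy":0,"dz":-59,"roll":-0.08},{"dx":88,"dy":0,"dz":-80,"roll":-0.12},{"dx":112,"dy":0,"dz":-102,"roll":-0.16},{"dx":136,"dy":0,"dz":-124,"roll":-0.2},{"dx":160,"dy":0,"dz":-146,"roll":-0.24},{"dx":184,"dy":0,"dz":-168,"roll":-0.28},{"dx":208,"dy":0,"dz":-190,"roll":-0.32},{"dx":232,"dy":0,"dz":-212,"roll":-0.36},{"dx":250,"dy":0,"dz":-228,"roll":-0.4},{"dx":264,"dy":0,"dz":-240,"roll":-0.41}]' 1 20
python3 - <<'E'
from h import *
st=bot.read_state(); print(st['clock'],st['ee_pos'],Rm(st['ee_rot']).round(3),st['qpos'],st['opening'],st['ft_force'])
E
```

```text
clock: 1.1
ee_pos: [395.8, 245.7, 253.0]
ee_rot: [0.708, 0.0, -0.001, -0.707]
ft_force: [-0.3, 1.0, 0.2]
opening: -0.2
1.1 [395.83058748 245.72897035 252.96342561] [[ 1.    -0.    -0.002]
 [ 0.002 -0.001  1.   ]
 [-0.    -1.    -0.001]] [-0.72935991  0.13045469  0.11655069  1.99756783 -0.01683871  1.01566463
  0.96777525] -0.24045683898157463 [-0.33244053  0.96274883  0.23848964]
```

```bash
python3 -m creep '[{"dx":10,"dy":0,"dz":-22,"roll":0},{"dx":23,"dy":0,"dz":-50,"roll":0},{"dx":36,"dy":0,"dz":-79,"roll":0},{"dx":50,"dy":0,"dz":-109,"roll":0},{"dx":64,"dy":0,"dz":-140,"roll":0},{"dx":78,"dy":0,"dz":-171,"roll":0},{"dx":92,"dy":0,"dz":-202,"roll":0},{"dx":106,"dy":0,"dz":-233,"roll":0},{"dx":120,"dy":0,"dz":-264,"roll":0},{"dx":134,"dy":0,"dz":-294,"roll":0},{"dx":144,"dy":0,"dz":-316,"roll":0},{"dx":149,"dy":0,"dz":-326,"roll":0}]'
python3 - <<'E'
from h import *
snap('scene','s1.png');s=snap('wrist','w1.png')
st=bot.read_state(); print(st['clock'],st['ee_pos'],Rm(st['ee_rot']).round(3),st['qpos'])
E
```

```text
clock: 2.1
ee_pos: [545.9, -83.4, 253.1]
ee_rot: [0.708, -0.001, 0.0, -0.706]
ft_force: [-0.1, 0.3, 0.0]
opening: -0.1
2.2 [545.55785246 -81.63266057 252.90129745] [[ 1.    -0.001  0.001]
 [-0.001 -0.002  1.   ]
 [-0.001 -1.    -0.002]] [-0.22436966  0.30067737  0.38379714  1.80937079 -0.12522305  1.0565459
  1.7757597 ]
```

View pics/s1.png

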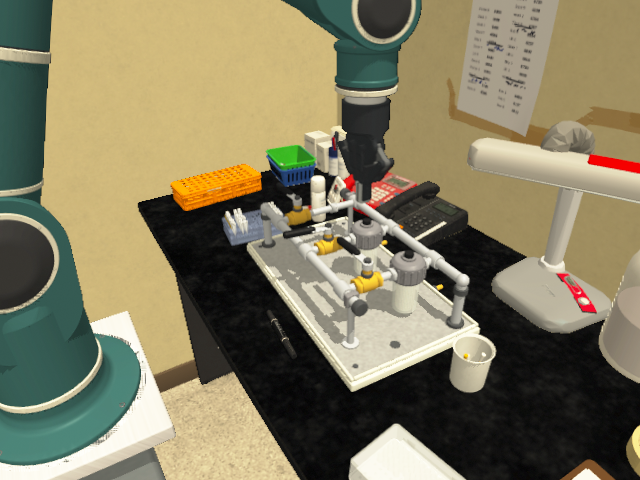

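View pics/w1.png

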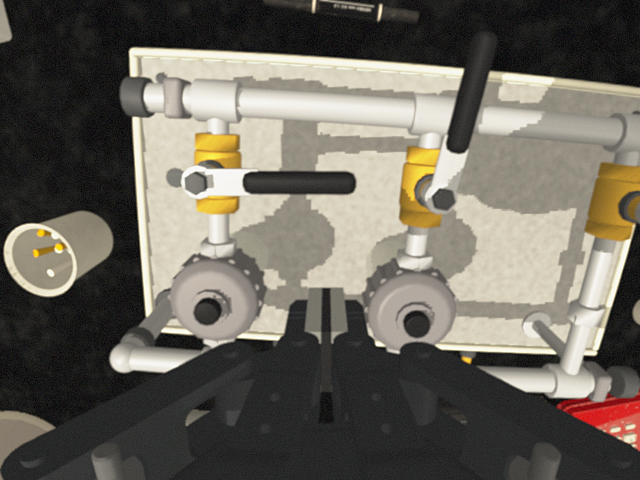

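The wrist view is clear. The fresh hub is at (195,183) and its lever end at (354,182). The spent hub is at (441,200) and its lever end at (487,35). The vents are at (208,311) and (415,323), and the closed fingertips are at about (325,295), between the two filters.

```bash
python3 - <<'E'
from h import *
s=dict(np.load('pics/w1.png.npz'))
for nm,a,b,z in [('uh',441,200,171),('ue',487,35,168),('fh',195,183,171),('fe',355,182,168),('uv',415,323,154),('fv',208,311,154),('tipL',305,292,231),('tipR',345,292,231)]:
    print(nm,ray(s,a,b,z).round(1))
W=cloud(s)
for a,b in [(318,298),(333,298),(318,320)]: print(W[b,a].round(1))
m=(W[...,2]>200); m[:280]=0; m[:,:290]=0; m[:,360:]=0
p=W[m]; print(np.nanpercentile(p[:,2],[1,5,20]), p.min(0),p.max(0))
E
```

```text
uh [512.8 -23.  171. ]
ue [431.4  -4.9 168. ]
fh [ 503.5 -152.2  171. ]
fe [503.8 -68.4 168. ]
uv [594.6 -27.8 154. ]
fv [ 586.2 -157.7  154. ]
tipL [538.1 -91.9 231. ]
tipR [538.2 -76.1 231. ]
[534.7 -86.5 243.8]
[534.6 -81.1 244. ]
[534.7 -86.1 260.1]
[236.43984363 243.20290783 264.9476081 ] [527.54406875 -97.06910055 232.93188121] [557.84044123 -71.18186047 321.47558834]
```

```bash
python3 -m creep '[{"dx":-2,"dy":10,"dz":1,"roll":0},{"dx":-4,"dy":25,"dz":1,"roll":0},{"dx":-5,"dy":40,"dz":1,"roll":0},{"dx":-5,"dy":55,"dz":1,"roll":0},{"dx":-5,"dy":70,"dz":1,"roll":0},{"dx":-5,"dy":78,"dz":1,"roll":0},{"dx":-5,"dy":80,"dz":1,"roll":0},{"dx":-5,"dy":80,"dz":1,"roll":0}]'
python3 - <<'E'
from h import *
s=snap('wrist','w2.png'); s=snap('scene','s2.png')
st=bot.read_state(); print(st['clock'],st['ee_pos'],st['ft_force'])
E
```

```text
clock: 2.87
ee_pos: [540.1, -80.0, 172.5]
ee_rot: [0.708, -0.001, -0.001, -0.706]
ft_force: [0.1, 0.1, 1.3]
opening: 0.3
2.9667 [540.70057648 -80.46077735 173.52139406] [ 0.30047894 -0.30657313 -0.59905064]
```

View pics/w2.png

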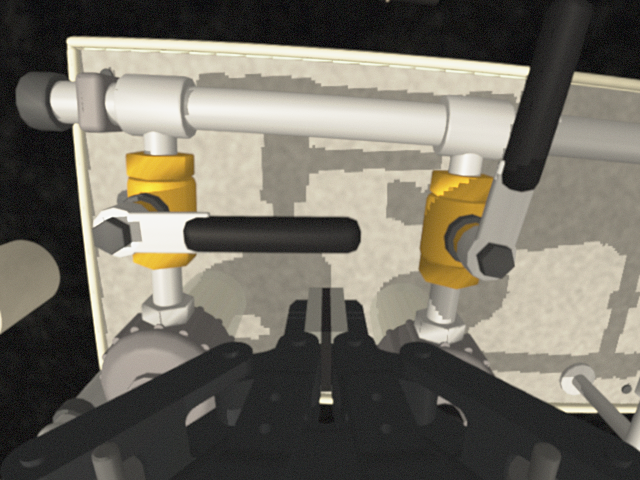

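View pics/s2.png

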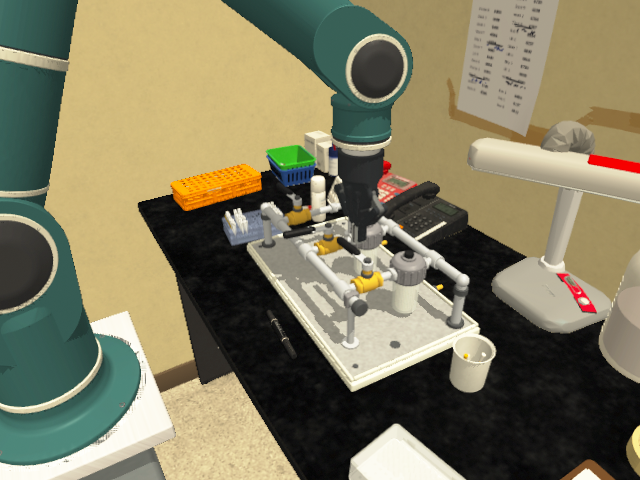

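```bash
python3 -m creep '[{"dx":-6,"dy":0,"dz":0,"roll":0},{"dx":-12,"dy":0,"dz":0,"roll":0},{"dx":-18,"dy":0,"dz":0,"roll":0},{"dx":-23,"dy":0,"dz":1,"roll":0},{"dx":-29,"dy":0,"dz":2,"roll":0},{"dx":-35,"dy":0,"dz":2,"roll":0},{"dx":-41,"dy":0,"dz":2,"roll":0},{"dx":-46,"dy":0,"dz":2,"roll":0},{"dx":-53,"dy":0,"dz":0,"roll":0},{"dx":-60,"dy":0,"dz":-2,"roll":0},{"dx":-67,"dy":0,"dz":-5,"roll":0},{"dx":-73,"dy":0,"dz":-8,"roll":0}]'
python3 - <<'E'
from h import *
s=snap('wrist','w3.png')
st=bot.read_state(); print(st['clock'],st['ee_pos'],st['ft_force'])
E
```

```text
clock: 3.97
ee_pos: [466.9, -88.6, 173.6]
ee_rot: [0.708, -0.0, -0.0, -0.707]
ft_force: [4.9, 1.5, -0.2]
opening: 0.0
4.0167 [465.97506028 -89.32369689 173.49744496] [ 2.68436174 -1.60876007  1.19075883]
```

View pics/w3.png

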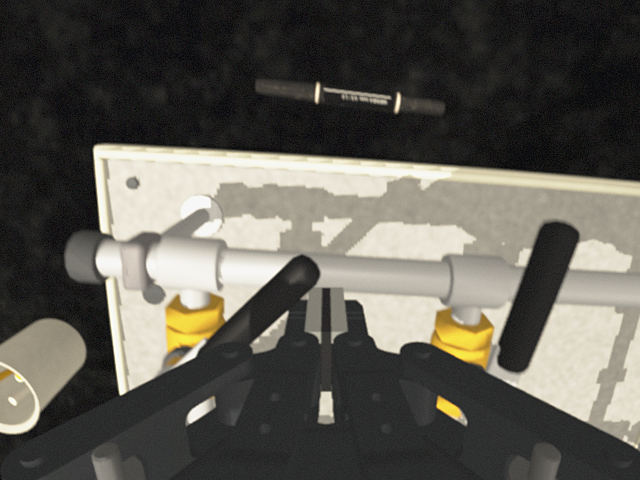

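```bash
python3 -m creep '[{"dx":-6,"dy":0,"dz":-4,"roll":0},{"dx":-11,"dy":0,"dz":-8,"roll":0},{"dx":-16,"dy":0,"dz":-14,"roll":0},{"dx":-21,"dy":0,"dz":-20,"roll":0},{"dx":-25,"dy":0,"dz":-27,"roll":0},{"dx":-29,"dy":0,"dz":-34,"roll":0},{"dx":-30,"dy":0,"dz":-37,"roll":0},{"dx":-31,"dy":0,"dz":-39,"roll":0}]'
python3 - <<'E'
from h import *
s=snap('wrist','w4.png')
st=bot.read_state(); print(st['clock'],st['ee_pos'],st['ft_force'])
E
```

```text
clock: 4.68
ee_pos: [434.6, -128.9, 173.6]
ee_rot: [0.708, -0.001, 0.0, -0.707]
ft_force: [2.9, 2.9, 0.2]
opening: -0.0
4.7333 [ 434.5730827  -128.94318877  173.56321209] [ 1.1077069  -0.09336922  1.33986867]
```

View pics/w4.png

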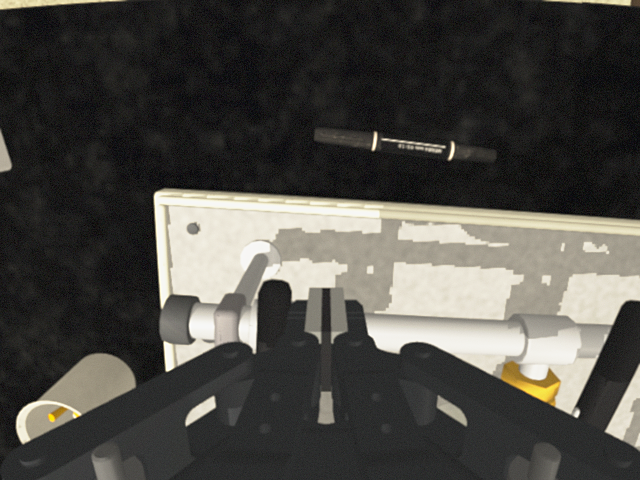

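Now creep the last bit until the stop shows up as a rise in force.

```bash
for i in 1; do python3 -m creep '[{"dx":0,"dy":0,"dz":-1,"roll":0},{"dx":0,"dy":0,"dz":-2,"roll":0},{"dx":0,"dy":0,"dz":-3,"roll":0},{"dx":0,"dy":0,"dz":-3,"roll":0}]'; done
python3 -m creep '[{"dx":0,"dy":0,"dz":-1,"roll":0},{"dx":0,"dy":0,"dz":-2,"roll":0},{"dx":0,"dy":0,"dz":-2,"roll":0}]'
```

```text
clock: 5.07
ee_pos: [434.4, -130.9, 173.4]
ee_rot: [0.707, -0.001, -0.0, -0.707]
ft_force: [-1.7, 8.1, 2.9]
opening: -0.3
clock: 5.32
ee_pos: [434.4, -131.2, 173.2]
ee_rot: [-0.706, 0.001, 0.001, 0.708]
ft_force: [-1.6, 15.0, 6.4]
opening: 0.1
```

```bash
python3 -m creep '[{"dx":0,"dy":0,"dz":6,"roll":0},{"dx":1,"dy":0,"dz":20,"roll":0},{"dx":2,"dy":0,"dz":35,"roll":0},{"dx":4,"dy":0,"dz":50,"roll":0},{"dx":5,"dy":0,"dz":65,"roll":0},{"dx":6,"dy":0,"dz":76,"roll":0},{"dx":6,"dy":0,"dz":80,"roll":0},{"dx":6,"dy":0,"dz":80,"roll":0}]'
python3 - <<'E'
from h import *
s=snap('wrist','w5.png');s=snap('top','t5.png');s=snap('scene','s5.png')
st=bot.read_state(); print(st['clock'],st['ee_pos'],st['ft_force'])
im=cv2.imread('pics/t5.png')[180:310,240:430]; cv2.imwrite('pics/t5z.png',cv2.resize(im,None,fx=4,fy=4,interpolation=cv2.INTER_CUBIC))
E
```

```text
clock: 5.98
ee_pos: [440.3, -50.6, 173.3]
ee_rot: [-0.707, 0.001, 0.002, 0.708]
ft_force: [0.3, -0.2, -0.2]
opening: -0.0
6.1333 [440.26388639 -51.92219746 173.3468207 ] [ 0.04448124 -0.76163648 -0.05029725]
```

View pics/w5.png

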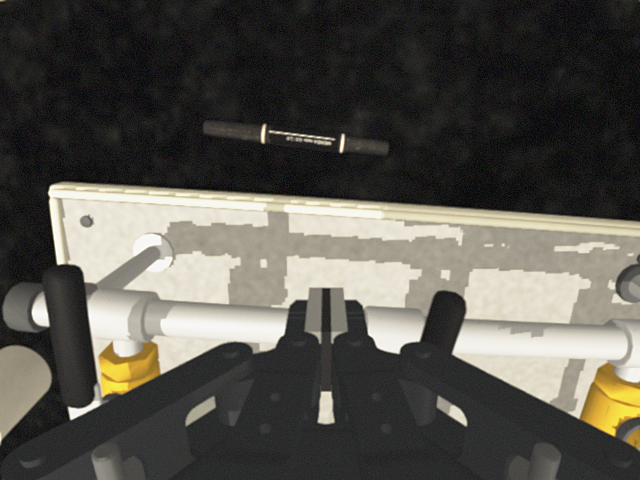

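View pics/t5z.png

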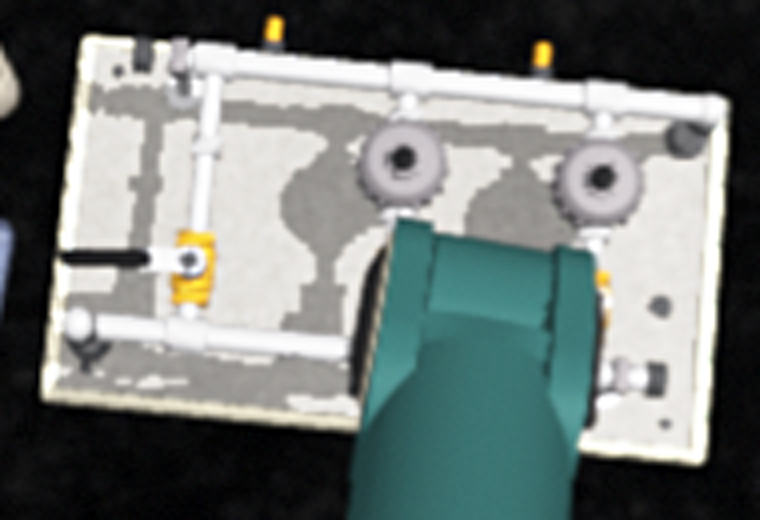

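View pics/s5.png

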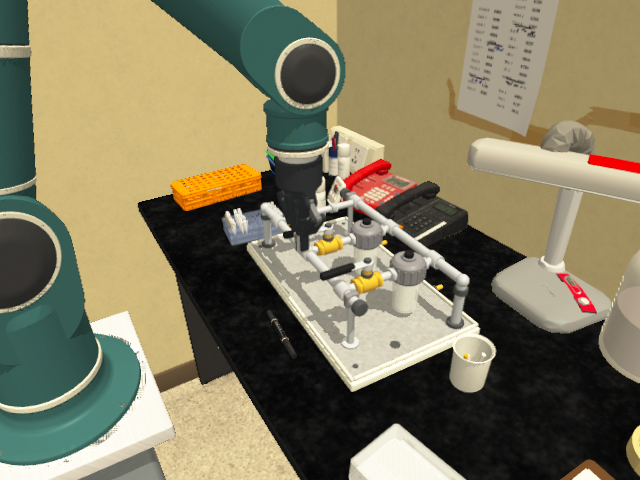

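```bash
python3 - <<'E'
from h import *
s=dict(np.load('pics/w5.png.npz'))
for nm,a,b in [('fe',67,268),('fi',80,405),('ue',450,294)]: print(nm,ray(s,a,b,168).round(1))
E
```

```text
fe [ 416.2 -141.9  168. ]
fi [ 474.9 -149.   168. ]
ue [425.6  -6.8 168. ]
```

```bash
python3 - <<'E'
import cv2
im=cv2.imread('pics/w5.png')[250:450,0:200]; cv2.imwrite('pics/w5z.png',cv2.resize(im,None,fx=3,fy=3,interpolation=cv2.INTER_CUBIC))
E
```

```text
(no output)
```

View pics/w5z.png

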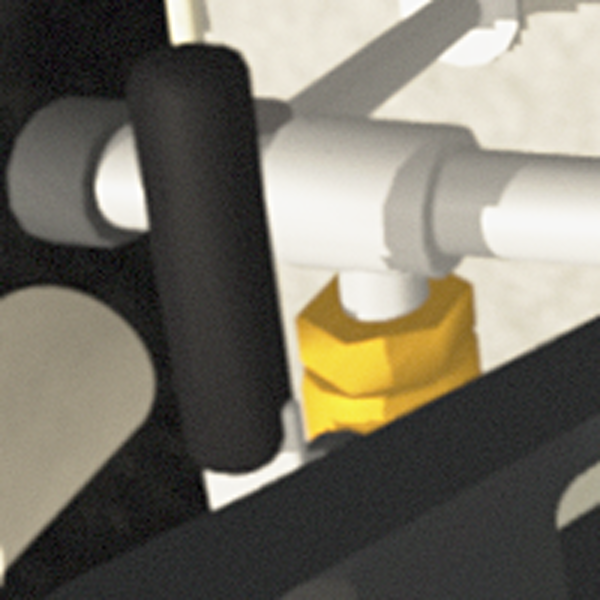

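```bash
python3 - <<'E'
from h import *
s=dict(np.load('pics/w5.png.npz'))
for z in (159,162,165):
  a=ray(s,63,278.3,z);b=ray(s,80.7,401.7,z);d=a-b;print(a.round(1),b.round(1),np.arctan2(d[1],-d[0]))
# supply pipe centre for reference, z=120 axis
for a,b,z in [(170,319,129),(520,337,129)]: print(ray(s,a,b,z).round(1))
E
```

```text
[ 423.8 -151.   159. ] [ 480.8 -155.4  159. ] 0.07738943674998097
[ 422.6 -148.7  162. ] [ 478.3 -153.1  162. ] 0.07738943674998112
[ 421.3 -146.5  165. ] [ 475.8 -150.7  165. ] 0.07738943674998137
[ 456.5 -124.2  129. ]
[466.5  43.9 129. ]
```

Fresh lever: 0.077 rad off world -x, against about 0.065 for the station axis, and the push at the stop reached 15 N with almost no motion. It is fully open. Now the spent lever.

```bash
python3 -m creep '[{"dx":1,"dy":0,"dz":8,"roll":0},{"dx":1,"dy":0,"dz":16,"roll":0},{"dx":1,"dy":0,"dz":23,"roll":0},{"dx":2,"dy":0,"dz":29,"roll":0},{"dx":2,"dy":0,"dz":35,"roll":0},{"dx":2,"dy":0,"dz":41,"roll":0},{"dx":2,"dy":0,"dz":47,"roll":0},{"dx":4,"dy":0,"dz":54,"roll":0},{"dx":6,"dy":0,"dz":61,"roll":0},{"dx":9,"dy":0,"dz":67,"roll":0},{"dx":13,"dy":0,"dz":73,"roll":0},{"dx":17,"dy":0,"dz":79,"roll":0}]'
python3 - <<'E'
from h import *
s=snap('wrist','w6.png')
st=bot.read_state(); print(st['clock'],st['ee_pos'],st['ft_force'])
E
```

```text
clock: 7.13
ee_pos: [457.6, 27.7, 173.3]
ee_rot: [-0.707, 0.001, 0.001, 0.708]
ft_force: [-1.9, -3.5, -0.0]
opening: 0.3
7.1833 [458.22090276  28.8202753  173.33106054] [-1.07421463 -0.35806055  0.25594286]
```

View pics/w6.png

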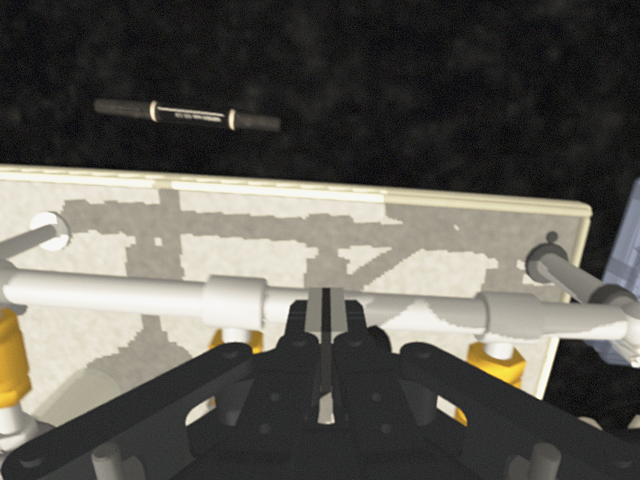

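```bash
python3 -m creep '[{"dx":4,"dy":0,"dz":5,"roll":0},{"dx":10,"dy":0,"dz":10,"roll":0},{"dx":16,"dy":0,"dz":14,"roll":0},{"dx":22,"dy":0,"dz":17,"roll":0},{"dx":28,"dy":0,"dz":19,"roll":0},{"dx":33,"dy":0,"dz":21,"roll":0},{"dx":36,"dy":0,"dz":22,"roll":0},{"dx":38,"dy":0,"dz":22,"roll":0}]'
python3 -m creep '[{"dx":1,"dy":0,"dz":0,"roll":0},{"dx":2,"dy":0,"dz":0,"roll":0},{"dx":3,"dy":0,"dz":0,"roll":0},{"dx":3,"dy":0,"dz":0,"roll":0}]'
```

```text
clock: 7.85
ee_pos: [496.5, 51.1, 173.1]
ee_rot: [-0.706, 0.001, 0.002, 0.708]
ft_force: [-3.5, 1.8, 0.4]
opening: -0.2
clock: 8.18
ee_pos: [499.6, 51.3, 173.1]
ee_rot: [-0.706, 0.001, 0.002, 0.708]
ft_force: [-2.1, 1.9, -0.3]
opening: 0.0
```

```bash
python3 -m creep '[{"dx":1,"dy":0,"dz":0,"roll":0},{"dx":2,"dy":0,"dz":0,"roll":0},{"dx":2,"dy":0,"dz":0,"roll":0}]'
```

```text
clock: 8.43
ee_pos: [501.7, 51.4, 173.2]
ee_rot: [-0.706, 0.001, 0.002, 0.708]
ft_force: [-2.6, 1.5, -0.6]
opening: 0.1
```

Not at the stop yet.

```bash
python3 -m creep '[{"dx":1,"dy":0,"dz":0,"roll":0},{"dx":2,"dy":0,"dz":0,"roll":0},{"dx":2,"dy":0,"dz":0,"roll":0}]'; python3 -m creep '[{"dx":1,"dy":0,"dz":0,"roll":0},{"dx":2,"dy":0,"dz":0,"roll":0},{"dx":2,"dy":0,"dz":0,"roll":0}]'
```

```text
clock: 8.68
ee_pos: [502.5, 51.4, 172.8]
ee_rot: [-0.706, 0.002, 0.003, 0.708]
ft_force: [-13.3, 0.4, 7.0]
opening: -0.1
clock: 8.93
ee_pos: [502.7, 51.4, 172.5]
ee_rot: [-0.706, 0.003, 0.004, 0.708]
ft_force: [-18.8, 1.5, 12.7]
opening: -0.1
```

```bash
python3 -m creep '[{"dx":-8,"dy":0,"dz":0,"roll":0},{"dx":-20,"dy":0,"dz":0,"roll":0},{"dx":-24,"dy":-10,"dz":0,"roll":0},{"dx":-24,"dy":-30,"dz":0,"roll":0},{"dx":-24,"dy":-50,"dz":0,"roll":0},{"dx":-10,"dy":-65,"dz":-8,"roll":0},{"dx":10,"dy":-70,"dz":-20,"roll":0},{"dx":30,"dy":-70,"dz":-30,"roll":0},{"dx":50,"dy":-70,"dz":-45,"roll":0},{"dx":70,"dy":-70,"dz":-60,"roll":0},{"dx":85,"dy":-70,"dz":-70,"roll":0},{"dx":92,"dy":-70,"dz":-75,"roll":0}]'
python3 - <<'E'
from h import *
s=snap('wrist','w7.png');s=snap('top','t7.png');s=snap('scene','s7.png')
st=bot.read_state(); print(st['clock'],st['ee_pos'],st['ft_force'],Rm(st['ee_rot']).round(3))
E
```

```text
clock: 9.93
ee_pos: [597.4, -25.5, 242.2]
ee_rot: [-0.707, 0.003, 0.003, 0.708]
ft_force: [-0.0, -0.1, 0.4]
opening: -0.1
10.0833 [595.56436024 -23.69710386 241.63876057] [-0.58387739 -0.46735529 -0.13137308] [[ 1.    -0.011 -0.001]
 [ 0.001  0.002  1.   ]
 [-0.011 -1.     0.002]]
```

View pics/w7.png

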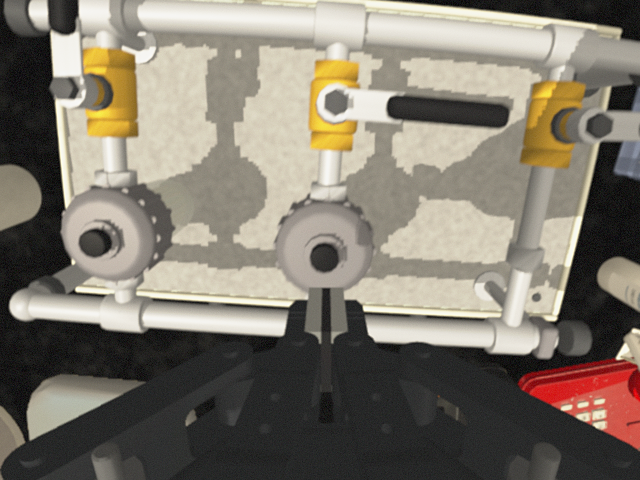

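View pics/s7.png

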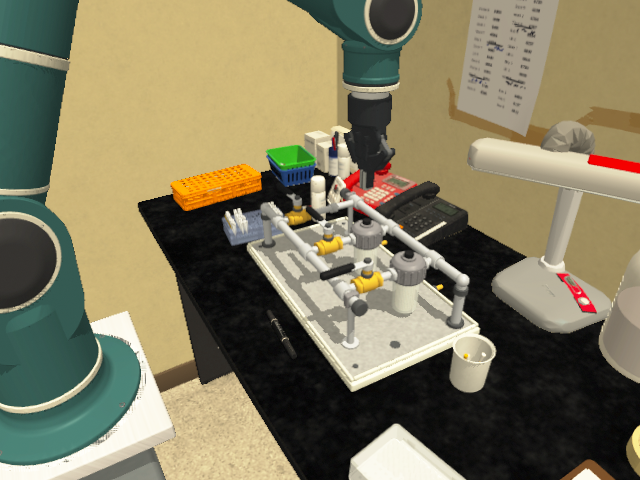

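Wrist view: spent lever now across, from hub (336,103) to end (508,116). The spent vent is at (323,258), in line with the fingertip column (~325).

```bash
python3 - <<'E'
from h import *
s=dict(np.load('pics/w7.png.npz'))
uv=ray(s,323,258,154);fv=ray(s,94,242,154);uh=ray(s,336,103,171);ue=ray(s,507,115.5,164);ui=ray(s,395,108,164);fh=ray(s,67,88,171);
print('uv',uv,'fv',fv,'uh',uh,'ue',ue,ui,'fh',fh)
d=ue-ui;print('lever',np.arctan2(-d[0],d[1]));d=uv-fv;print('station',np.arctan2(-d[0],d[1]))
d=uh-fh;print(np.arctan2(-d[0],d[1]))
W=cloud(s);m=(W[...,2]>190); m[:280]=0; m[:,:300]=0; m[:,350:]=0
p=W[m];p=p[p[:,2]<np.nanpercentile(p[:,2],15)];print(p.mean(0),p.min(0),p.max(0))
E
```

```text
uv [597.71595886 -26.86352201 154.        ] fv [ 588.17595042 -157.83326489  154.        ] uh [515.27387225 -20.46107139 171.        ] ue [519.93878333  64.75733719 164.        ] [517.11018674   8.55831785 164.        ] fh [ 506.24982516 -149.09710227  171.        ]
lever -0.050289341420785595
station -0.07271289613169948
-0.07003704418997926
[586.69676246 -25.88460449 235.49210278] [585.00029508 -35.30475635 221.26972383] [590.925074   -16.47895581 246.18549366]
```

```bash
python3 -m creep '[{"dx":1,"dy":6,"dz":-1,"roll":0},{"dx":3,"dy":18,"dz":-2,"roll":0},{"dx":3,"dy":32,"dz":-2,"roll":0},{"dx":3,"dy":44,"dz":-2,"roll":0},{"dx":3,"dy":53,"dz":-2,"roll":0},{"dx":3,"dy":59,"dz":-2,"roll":0},{"dx":3,"dy":60,"dz":-2,"roll":0},{"dx":3,"dy":60,"dz":-2,"roll":0}]'
python3 - <<'E'
from h import *
s=snap('wrist','w8.png');s=snap('scene','s8.png')
im=cv2.imread('pics/s8.png')[180:300,300:460]; cv2.imwrite('pics/s8z.png',cv2.resize(im,None,fx=4,fy=4,interpolation=cv2.INTER_CUBIC))
E
```

```text
clock: 10.75
ee_pos: [597.8, -25.5, 181.4]
ee_rot: [-0.706, 0.004, 0.004, 0.708]
ft_force: [-0.4, -0.0, 0.5]
opening: -0.3
```

View pics/w8.png

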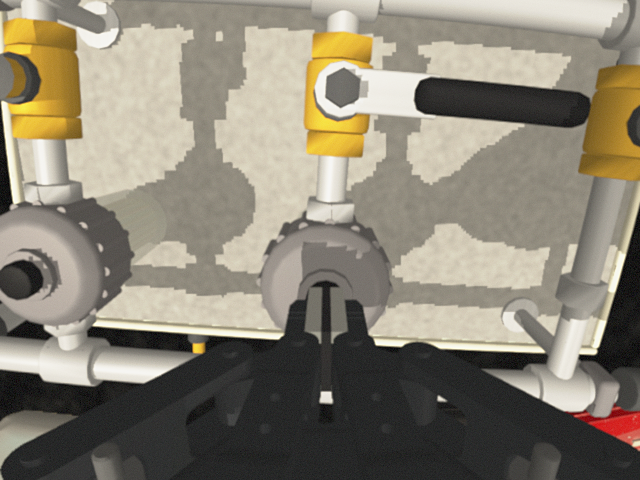

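View pics/s8z.png

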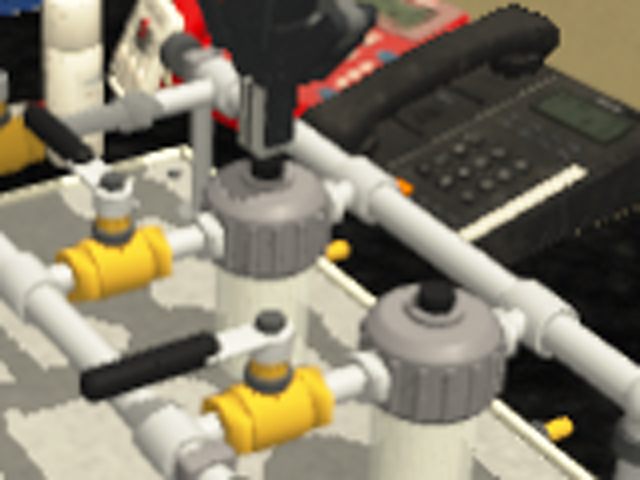

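The fingertips are centred just above the spent vent, and the button is visible beneath them at zoom (268,165). Pressing slowly.

```bash
python3 -m creep '[{"dx":0,"dy":1,"dz":0,"roll":0},{"dx":0,"dy":2,"dz":0,"roll":0},{"dx":0,"dy":3,"dz":0,"roll":0},{"dx":0,"dy":4,"dz":0,"roll":0},{"dx":0,"dy":4,"dz":0,"roll":0}]'; python3 -m creep '[{"dx":0,"dy":1,"dz":0,"roll":0},{"dx":0,"dy":2,"dz":0,"roll":0},{"dx":0,"dy":2,"dz":0,"roll":0}]'
```

```text
clock: 11.27
ee_pos: [598.1, -25.6, 177.9]
ee_rot: [-0.706, 0.003, 0.004, 0.708]
ft_force: [-0.6, 1.0, -0.5]
opening: -0.1
clock: 11.52
ee_pos: [598.1, -25.6, 175.9]
ee_rot: [-0.706, 0.003, 0.004, 0.708]
ft_force: [-0.7, 0.9, 1.5]
opening: -0.2
```

```bash
python3 -m creep '[{"dx":0,"dy":1,"dz":0,"roll":0},{"dx":0,"dy":2,"dz":0,"roll":0},{"dx":0,"dy":2,"dz":0,"roll":0}]'
```

```text
clock: 11.77
ee_pos: [598.1, -25.5, 173.8]
ee_rot: [-0.706, 0.003, 0.004, 0.708]
ft_force: [-1.0, -0.6, 3.4]
opening: 0.1
```

```bash
python3 -m creep '[{"dx":0,"dy":1,"dz":0,"roll":0},{"dx":0,"dy":2,"dz":0,"roll":0},{"dx":0,"dy":2,"dz":0,"roll":0}]';  python3 -m creep '[{"dx":0,"dy":1,"dz":0,"roll":0},{"dx":0,"dy":1,"dz":0,"roll":0}]'
```

```text
clock: 12.02
ee_pos: [598.1, -25.6, 172.1]
ee_rot: [-0.706, 0.003, 0.004, 0.708]
ft_force: [-3.1, 0.5, 8.2]
opening: 0.1
clock: 12.18
ee_pos: [598.2, -25.6, 171.9]
ee_rot: [-0.706, 0.003, 0.004, 0.708]
ft_force: [-6.9, 1.7, 16.1]
opening: -0.1
```

At the bottom stop (force climbing, no travel). Hold briefly, then release and lift clear.

```bash
python3 -m creep '[{"dx":0,"dy":0.5,"dz":0,"roll":0},{"dx":0,"dy":0.5,"dz":0,"roll":0},{"dx":0,"dy":0.5,"dz":0,"roll":0},{"dx":0,"dy":0.5,"dz":0,"roll":0},{"dx":0,"dy":0.5,"dz":0,"roll":0},{"dx":0,"dy":0.5,"dz":0,"roll":0}]'
python3 -m creep '[{"dx":0,"dy":-3,"dz":0,"roll":0},{"dx":0,"dy":-8,"dz":0,"roll":0},{"dx":0,"dy":-18,"dz":0,"roll":0},{"dx":0,"dy":-35,"dz":0,"roll":0},{"dx":0,"dy":-55,"dz":0,"roll":0},{"dx":0,"dy":-75,"dz":0,"roll":0},{"dx":0,"dy":-90,"dz":0,"roll":0},{"dx":0,"dy":-100,"dz":0,"roll":0}]'
python3 -m creep '[{"dx":-10,"dy":0,"dz":15,"roll":0},{"dx":-25,"dy":0,"dz":40,"roll":0},{"dx":-40,"dy":0,"dz":70,"roll":0},{"dx":-55,"dy":0,"dz":100,"roll":0},{"dx":-70,"dy":0,"dz":130,"roll":0},{"dx":-85,"dy":0,"dz":160,"roll":0},{"dx":-100,"dy":0,"dz":190,"roll":0},{"dx":-115,"dy":0,"dz":220,"roll":0},{"dx":-130,"dy":0,"dz":250,"roll":0},{"dx":-145,"dy":0,"dz":280,"roll":0},{"dx":-155,"dy":0,"dz":300,"roll":0},{"dx":-160,"dy":0,"dz":310,"roll":0}]'
python3 - <<'E'
from h import *
s=snap('top','t9.png');s2=snap('scene','s9.png')
st=bot.read_state(); print(st['clock'],st['ee_pos'],st['ft_force'])
im=cv2.imread('pics/t9.png')[180:310,240:430]; cv2.imwrite('pics/t9z.png',cv2.resize(im,None,fx=4,fy=4,interpolation=cv2.INTER_CUBIC))
E
```

```text
clock: 12.68
ee_pos: [598.2, -25.6, 172.0]
ee_rot: [-0.706, 0.003, 0.004, 0.708]
ft_force: [-5.1, 0.5, 13.5]
opening: -0.1
clock: 13.35
ee_pos: [599.5, -26.0, 274.2]
ee_rot: [-0.706, 0.002, 0.003, 0.708]
ft_force: [-0.1, 0.1, -0.6]
opening: -0.4
clock: 14.35
ee_pos: [437.5, 286.7, 276.4]
ee_rot: [-0.706, 0.001, 0.004, 0.708]
ft_force: [-0.7, 0.9, 0.2]
opening: -0.0
14.45 [438.5135147  285.2419911  276.36169476] [ 0.08751543 -0.41563563 -0.02403808]
```

View pics/t9z.png

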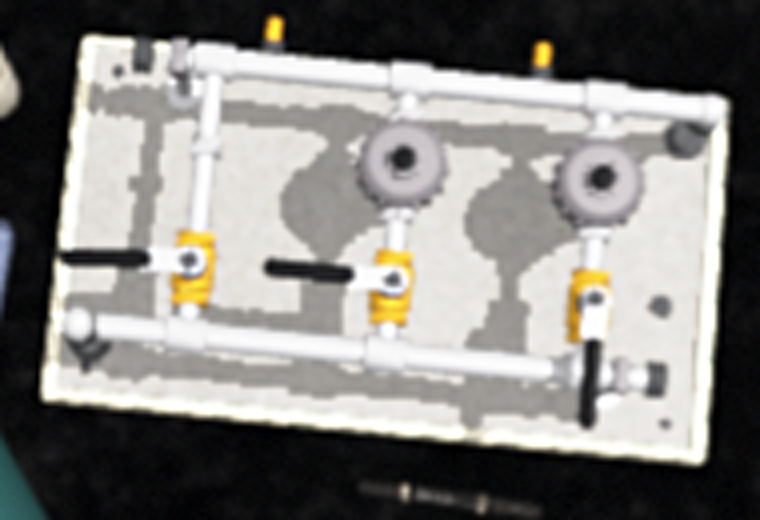

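View pics/s9.png

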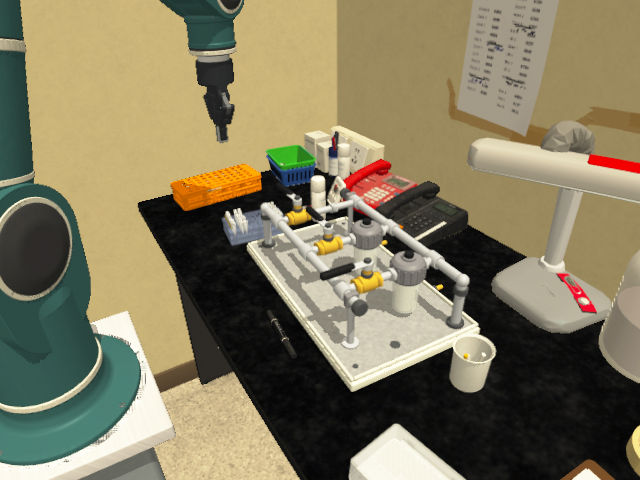

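```bash
python3 - <<'E'
from h import *
s=dict(np.load('pics/t9.png.npz'))
Z=lambda a,b:(240+(a+.5)/4-.5,180+(b+.5)/4-.5)
uh,ue,fh,fe,bh,be=[ray(s,*Z(a,b),z) for a,b,z in [(394,279,171),(265,266,165),(596,298,171),(588,426,165),(190,261,171),(62,257,165)]]
th=-0.066
for n,h,e in [('u',uh,ue),('f',fh,fe),('b',bh,be)]:
    d=e-h; print(n,h.round(1),e.round(1),'joint',np.arctan2(-d[0],d[1])-th)
a=cv2.imread('pics/top0.png').astype(int);b=cv2.imread('pics/t9.png').astype(int)
d=np.abs(a-b).max(2)>60; d[300:]=0
n,l,st,c=cv2.connectedComponentsWithStats(d.astype(np.uint8)); print([x for x in st[1:] if x[4]>8])
E
```

```text
u [514.5 -18.9 171. ] [521.4  66.1 165. ] joint -0.015805179421241503
f [ 505.8 -152.2  171. ] [ 421.9 -148.6  165. ] joint 1.594451649078074
b [522.3 115.3 171. ] [523.3 200.2 165. ] joint 0.054204681318822424
[array([ 150,  215,   93,   85, 4738], dtype=int32), array([306, 244,  23,   7, 115], dtype=int32), array([327, 246,  14,  36, 201], dtype=int32), array([356, 251,  23,   6, 108], dtype=int32), array([381, 251,  11,  37, 184], dtype=int32), array([212, 254,   4,   6,  11], dtype=int32), array([290, 256,  21,   6,  70], dtype=int32), array([340, 262,  17,   4,  41], dtype=int32), array([114, 267,  38,  31, 589], dtype=int32), array([378, 269,   5,   6,  14], dtype=int32), array([306, 277,   6,   6,  25], dtype=int32), array([355, 282,   5,   6,  24], dtype=int32)]
```

Both levers are at their stops, the bypass is unchanged, both vents are up, and nothing else has moved. Handing in.

```bash
python3 -c "
from workcell import job
print(job.job_done())"
```

```text
the job is handed in; nothing more can be done
None
```

The changeover is finished and handed in at about 14.5 s of the 56 s allowed. The order was as asked:

1. **Fresh lever:** pushed open until it met its stop at about 15 N.
2. **Spent lever:** pushed shut until it met its stop at about 19 N.
3. **Spent vent:** pressed right down to its stop, about 16 N at most. I held it for about 0.5 s, then released it and moved the arm clear.

**Last checks:**
- **Valve angles:** in the final top view the fresh valve reads about 1.59 rad (fully open is 1.571). The spent valve reads about -0.02 rad (shut is 0). Both agree within the measuring error of a few hundredths of a radian.
- **Bypass:** it looks the same in the first and last pictures. It reads about 0.05 rad both times, so it may have stood slightly off its shut stop from the start. I did not touch it.
- **Vents:** both look up in the final pictures; I did not measure their height after the release.
- **Surroundings:** comparing the first and last top views shows changes only at the two levers, their shadows and the arm. The comparison did not cover the front strip with the marker, which I checked only by eye, and it looks unmoved. The arm hid part of the left side of the view.

One disagreement: a rough first reading put the opened fresh lever 0.05 rad short of its stop. A second reading from the same picture, using the bar's centre line, and the final top view both showed it at the stop.

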